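# Unlatch and slide off the filter lid of a bench vacuum unit

## Robot

A 6-joint arm with a two-finger parallel gripper is mounted at the origin on a cart in front of the work surface, level with it; the furniture and walls round the work are solid. World frame = base frame: x ahead of the robot, y to its left, z up, the work surface at z = 0. Lengths are in mm, angles in rad, forces in N, time in s.
With the tool pointing down it reaches from about 300 to 775 mm from the base axis. Payload 14.6 kg.
Tool frame: the origin (TCP) lies between the finger pads; the fingertips stand 25 mm ahead of it and the grasp point (between the pads) lies 6 mm ahead of it; z points along the fingers, y is the line along which they close (so a half turn about z gives the same grasp; the last joint's range is limited). The gripper opens to 94 mm and grips with 3 to 60 N. Pads are 16 mm wide; open, the fingers measure 119 mm over their backs; the gripper's body (75 mm by 177 mm) begins 78 mm behind the grasp point.
Start: joints at [1.205, 0.3, 1.521, -0, 1.321, -0.067], TCP at [161.903, 525.62, 230.446] pointing down, gripper open.
Joint ranges: [-3.03, 3.03], [-0.79, 2.21], [0.23, 2.52], [-1.04, 4.18], [0, 3.07], [-2.55, 2.55]. Speed limits (rad/s): [2.22, 2.22, 2.57, 3.14, 3.14, 3.14].

## Interface

Orientations are given as [roll, pitch, yaw] about the fixed x, y, z axes, in that order (R = Rz(yaw) Ry(pitch) Rx(roll)).
In Python, from cell import manip gives the robot as it stands. The module is installed in compiled form; this text tells all that it offers.
- The arm moves only by the tool step_arm, never from a script. Its argument "series" is one flat list of numbers, 5 for each row, row after row: the shift along the world's x, y, z in mm, then the turn about the world's z in rad, then the closure, from 0 (fully open) to 1 (shut). In form: [dx, dy, dz, spin, jaw, dx, dy, dz, spin, jaw, ...]. A call has 1 to 20 rows; each row shifts and turns the commanded pose from where the row before left it; what a row does not reach is not made up. A row lasts 1/8 s, in which the tool goes at most 62.5 mm and 10.7 degrees, less where a joint would pass 70% of its speed; a pose out of reach is approached as far as the arm can. A call is refused whole if a number of a shift passes 62.5 or a number of a turn 0.188, either way. A call with a gripper value outside its range is refused whole. The fingers move at their own pace and stop on an object; "squeeze" is the grip in N (left out, the last holds). Time passes only in rows, so rows that do not move let the fingers close. It gives the time, the measured TCP pose, the force, the opening and the grip force at its end, in the units of the state.
- manip.read_state(): the state, without advancing time (a new reading comes with each control period).
- manip.camera(name): name is "scene" or "top" or "wrist"; returns (picture, depth): 384x512x3 uint8, blue, green, red; 384x512 float32, mm along the optical axis (not along the pixel's ray), 0 where there is no reading.
- manip.camera_info(name): a dict with "fovy" (degrees; the focal length in pixels is half the picture's height over the tangent of half this angle, whatever the lens; pixels are square), "cx", "cy" (the principal point, pixels), "eye" and "orientation" of the camera in the world. Camera axes: x right, y down, z forward; pixel columns grow to the right and rows downward; lengths in mm; the calibration is good to about 2 mm. A picture is of the moment at which its call begins: read the wrist's pose just before it. camera_info takes no time and is no camera call; for the wrist camera it gives the pose at the moment of the call.
- manip.sign_off(): hands the job in; it is judged then, once.
The state is a dict: "clock": time; "joints": joint angles; "qd": joint speeds; "effort": joint torques, N m; "eef_pos": TCP position; "eef_rot": TCP orientation; "wrist_force": force on the tool from outside, world axes, zero at the start; "moment": the same for the moment, N m; "finger_gap": finger opening in mm; "finger_force": force on a finger pad.
Only numpy, scipy, OpenCV 4.12 (cv2) and the standard library are available. Lean on these libraries where they do the work, as an engineer would, in place of code of your own. Each camera call takes 0.05 s, during which the arm holds its last target. There are 200 camera calls.

## Task

Open the vacuum unit for a filter check: press its orange snap tab down until the blue filter lid is released and springs forward a little, then push the lid along its rails completely off its seat, so that it lies flat on the ledge beyond and the filter is fully uncovered. Do it with the fingertips only: do not lift the lid or push it off the ledge, and leave everything standing around the unit where it is.

Things in the scene. Friction and masses are not known exactly. Their poses are not given: they have to be found in the camera images.
- vac_unit: Low grey bench vacuum unit, 263 x 112 mm, fixed; place and direction vary. Origin at bench height under the middle of the lid's seat; x is the way the lid slides off, z up. Along x, mm: -104 to -49 rear housing, 52 high, with the tab; -49 to 47 seat, 40 high; 47 to 153 ledge; 153 to 159 end stop, 50 high. Black rails 38 to 50 mm either side of the seat, with lips 53 high over the lid's edges.
- release_tab (a joint): Press of the orange snap tab, m: 0 out, 0.010 fully in (its top then 2 mm above the housing). Sprung; takes about 4 to 8 N. From about 0.007 its hook is clear of the lid, and spring plungers push the lid 8 mm forward; the lid, its rear edge 2 mm up, then keeps the tab down at about 0.005. The tab comes up again once the lid has moved about 20 mm.
- tab_top (a point): Centre of the top face of the orange tab, 28 mm (unit x) by 40 mm (unit y), 64 mm above the bench while not pressed; it moves with the tab. The tab is at x = -78 mm of the unit, 33 mm behind the lid's rear edge.
- filter_lid: Loose blue filter lid, plate 90 mm (x, sliding direction) by 84 by 8 mm thick, about 0.2 kg. Origin at the centre of its underside, axes parallel to the unit's; latched: 40 mm above the bench, x = 0 of the unit. A rib stands across its top: x = 10 to 22 mm, 40 mm long in y, its top 18 mm above the plate. Released, it slides with a push of a few N.
- lid_rib (a point): Centre of the rear (-x) face of the lid's rib, 17 mm above the lid's underside: the face to push on.
- lid_center (a point): Centre of the lid's plate, 4 mm above its underside. At x = 0 of the unit when latched, 8 mm when released, beyond 92 mm when the lid has left the seat's rails, 108 mm when it touches the end stop.
- ledge (a point): Middle of the ledge on which the lid shall lie: 100 mm along x from the unit's origin, 40 mm above the bench. The ledge is 106 mm long and has 6 mm high guides 90 mm apart at its sides. The filter well, uncovered by then, is at x = -18 to 38 mm of the unit.
- wand: Bystander: white pen-type vacuum wand, 139 x 12 mm, lying on the bench beside the unit.
- vial_amber: Bystander beside the unit: standing vial with amber contents and black cap, 24 mm across, 58 mm tall. Origin at its foot.
- vial_blue: Bystander beside the unit: standing vial with blue cap, 24 mm across, 58 mm tall. Origin at its foot.
- loupe: Bystander: black stand loupe, 38 mm across, 36 mm tall. Origin at its foot.
- driver: Bystander: small yellow screwdriver, 151 mm long, lying on the bench.
- timer: Bystander: white countdown timer, 42 x 68 x 55 mm. Origin at its foot.
There are look-alikes about, which are no part of the job. Leave any pink look-alike of the filter_lid alone.

How it is judged:
By the outcome, as a careful person would: the job done as asked, in the order asked, and still so for the second after the job is handed in, with the robot touching nothing.
It also fails if it takes over 38 s, if anything falls off the work surface, if the arm or the gripper's body presses on something with over 40 N, if the wrist force passes 120 N, or if a joint passes its speed limit or range.

## Working session

There is one attempt and no reset: what is moved stays moved. The work goes in short steps, Python scripts to look and compute and a tool call to move; the robot and the scene stay as the last step left them, time stands still between calls to the robot, and variables do not carry over. Pictures are saved under pics/ and viewed, at most 10 in all, crops included, and the job is handed in when it is done.

Besides the shell and the picture viewer there is one more tool, called after ">>>" as name(argument=value, ...) on one line, values as JSON. step_arm: Moves the arm, as the interface text tells. Its arguments: {"type":"object","properties":{"series":{"type":"array"},"squeeze":{"type":"number"}},"required":["series"]}

```bash
mkdir -p pics; cat > h.py <<'E'
import numpy as np,cv2
from scipy.spatial.transform import Rotation as R
from cell import manip
def grab(n):
    info=manip.camera_info(n); im,d=manip.camera(n); return im,d,info
def rot(info):
    o=np.array(info["orientation"],float)
    return o if o.shape==(3,3) else R.from_euler('xyz',o).as_matrix()
def pts(d,info):
    h,w=d.shape; f=h/2/np.tan(np.radians(info["fovy"])/2)
    u,v=np.meshgrid(np.arange(w),np.arange(h))
    c=np.stack([(u-info["cx"])/f*d,(v-info["cy"])/f*d,d],-1)
    return c@rot(info).T+np.array(info["eye"])
E
python3 - <<'E'
from h import *
s=manip.read_state();print(s)
for n in("scene","top"):
    im,d,i=grab(n);print(n,i);cv2.imwrite(f"pics/{n}0.png",im);np.savez(f"{n}0.npz",im=im,d=d,P=pts(d,i))
E
```

```text
{'clock': 0.0, 'joints': array([ 1.20539708e+00,  3.00468248e-01,  1.52162830e+00, -1.54874081e-05,
        1.32069760e+00, -6.66071129e-02]), 'qd': array([-0.00117445,  0.00047649, -0.00017367,  0.00160753, -0.0001077 ,
       -0.00084541]), 'effort': array([-1.64157915e-03, -5.31801724e+01, -3.52733588e+01,  7.07681640e-02,
        2.44228105e-02, -9.91807929e-05]), 'eef_pos': array([161.8209482 , 525.39144668, 229.86790703]), 'eef_rot': array([-3.14039283e+00, -6.50011780e-05,  2.84280432e+00]), 'wrist_force': array([-1.27028776,  0.26239691,  0.24762995]), 'moment': array([ 0.00266598,  0.04545321, -0.00125663]), 'finger_force': 0.0, 'finger_gap': 94.25366072281089}
scene {'fovy': 47.73261230898793, 'cx': 250.09162734484806, 'cy': 184.7997942826816, 'eye': array([  64.54524707, -815.05633788,  897.78638376]), 'orientation': array([-2.30391793,  0.00422701, -0.49007955])}
top {'fovy': 44.398635858645825, 'cx': 253.14164375103223, 'cy': 186.0321785111248, 'eye': array([ 265.36894432,   -3.25535249, 1325.12381987]), 'orientation': array([-2.95828586, -0.01197775, -1.54867984])}
```

View pics/top0.png

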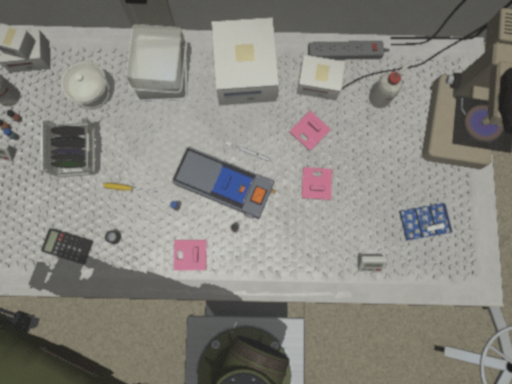

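View pics/scene0.png

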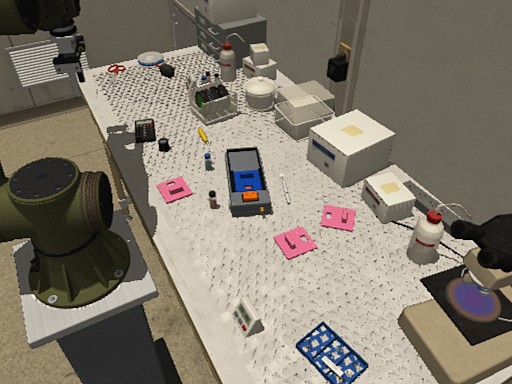

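The top view shows the unit with the orange tab at about (258,195), the blue lid at (233,183), and the ledge running up-left to (185,160). The pink look-alikes are at (310,130), (317,184) and (190,254). In the scene view the vials stand on the robot's side of the unit, at (208,160) and (212,199), and the wand is on the far side at (285,188).

```bash
python3 - <<'E'
from h import *
for n in("top","scene"):
    z=np.load(n+"0.npz");im,d,P=z["im"],z["d"],z["P"];hsv=cv2.cvtColor(im,cv2.COLOR_BGR2HSV)
    for nm,lo,hi in(("orange",(5,150,120),(18,255,255)),("blue",(105,150,60),(125,255,255))):
        m=cv2.inRange(hsv,lo,hi);k,l,st,c=cv2.connectedComponentsWithStats(m)
        for j in range(1,k):
            if st[j,4]<15: continue
            p=P[l==j];p=p[(d[l==j]>0)]
            if len(p)==0: continue
            md=np.median(p,0)
            if abs(md[1])>300: continue
            top=p[p[:,2]>np.percentile(p[:,2],30)]
            r=cv2.minAreaRect(p[:,:2].astype(np.float32))
            print(n,nm,st[j],c[j].round(1),md.round(1),np.percentile(p[:,2],[5,50,95]).round(),[np.round(x,1) for x in r])
    if n=="top":
        x,y,zz=P[...,0],P[...,1],P[...,2]
        m=((zz>30)&(zz<75)&(d>0)).astype(np.uint8)
        k,l,st,c=cv2.connectedComponentsWithStats(m)
        for j in range(1,k):
            if 60<st[j,4]<9000: print("blob",st[j],P[l==j].mean(0).round(),[np.round(q,1) for q in cv2.minAreaRect(P[l==j][:,:2].astype(np.float32))])
E
```

```text
top orange [252 188  13  15 127] [258.1 194.7] [475.4 -26.9  63.4] [59. 63. 68.] [array([475.9, -27.3]), array([25.4, 37.7]), np.float64(71.4)]
top blue [214 168  36  33 594] [230.6 183.9] [509.   48.2  47.9] [43. 48. 63.] [array([505.8,  46.1]), array([82.2, 71. ]), np.float64(68.0)]
blob [75  0 51  4 99] [1058.  447.   36.] [array([1059.2,  457. ]), array([152.3,  10.6]), np.float64(88.5)]
blob [ 147    0  314   12 2153] [1059. -206.   49.] [array([1059.9, -144.8]), array([ 18.6, 925. ]), np.float64(0.6)]
blob [457   2  50  11 365] [1059. -679.   53.] [array([1058.6, -679. ]), array([129.7,   8.6]), np.float64(90.0)]
blob [  0  30  48  40 713] [867. 640.  58.] [array([886.7, 662.6]), array([ 94.9, 126. ]), np.float64(9.3)]
blob [130  38  58  59 368] [786. 250.  57.] [array([811.4, 228.4]), array([109.2, 211.5]), np.float64(44.6)]
blob [ 298   41   86   56 1859] [ 870. -239.   51.] [array([ 862.6, -263. ]), array([176.8, 258.1]), np.float64(1.5)]
blob [ 74  73  35  35 219] [747. 437.  53.] [array([755.9, 439.3]), array([ 44.9, 117.2]), np.float64(48.1)]
blob [ 424   74   68   94 259
[... 1018 characters left out ...]
54.4, 371.2]), array([32.7, 33.5]), np.float64(2.9)]
blob [360 256  27  12 279] [ 304. -339.   48.] [array([ 303.4, -341.6]), array([68. , 28.9]), np.float64(89.2)]
blob [206 348  24  20 120] [46. 68. 52.] [array([46.4, 65.7]), array([22.1, 67.3]), np.float64(26.3)]
scene orange [243 191  15   9 113] [249.8 194.8] [478.1 -31.9  62.8] [57. 63. 66.] [array([478.5, -30.3]), array([28.5, 39.5]), np.float64(67.0)]
scene blue [205 154   5   4  15] [206.9 155.1] [447.9 197.2  56.5] [54. 57. 60.] [array([447.4, 198.7]), array([12.7, 13.8]), np.float64(40.1)]
scene blue [233 170  29  22 494] [247.  180.5] [505.7  40.5  47.8] [44. 48. 64.] [array([506.8,  41.2]), array([97.1, 77.6]), np.float64(68.0)]
```

>>> step_arm(series=[15,-25,0,-0.183,1,20,-35,0,-0.183,1,20,-35,0,-0.183,1,20,-35,0,-0.183,1,20,-35,0,-0.183,1,20,-35,0,-0.183,1,20,-35,0,-0.183,1,20,-35,0,-0.183,1,20,-35,0,-0.183,1,20,-35,0,0,1,20,-35,0,0,1,20,-35,0,0,1,20,-35,0,0,1,20,-35,0,0,1,20,-35,0,0,1,15,-25,0,0,1,0,0,0,0,1,0,0,0,0,1], squeeze=30)

```text
clock: 2.35
eef_pos: [471.5, -13.8, 230.2]
eef_rot: [-3.141, 0.0, 1.196]
wrist_force: [-0.0, 0.7, 0.3]
finger_gap: 0.4
finger_force: 0.0
```

```bash
python3 - <<'E'
from h import *
s=manip.read_state();print(s["clock"],s["eef_pos"],s["eef_rot"],s["finger_gap"],s["wrist_force"])
im,d,i=grab("wrist");cv2.imwrite("pics/w1.png",im);P=pts(d,i);hsv=cv2.cvtColor(im,cv2.COLOR_BGR2HSV)
print(i)
for nm,lo,hi in(("orange",(5,150,100),(18,255,255)),("blue",(105,150,50),(125,255,255))):
    m=cv2.inRange(hsv,lo,hi);k,l,st,c=cv2.connectedComponentsWithStats(m)
    for j in range(1,k):
        if st[j,4]<150: continue
        p=P[(l==j)&(d>0)]
        if len(p)==0: continue
        print(nm,st[j],np.percentile(p[:,2],[5,50,95]).round(1))
        for a,b in((46,50),(60,69)):
            q=p[(p[:,2]>a)&(p[:,2]<b)]
            if len(q)>50: print(a,len(q),[np.round(x,2) for x in cv2.minAreaRect(q[:,:2].astype(np.float32))],q.mean(0).round(1))
E
```

```text
2.35 [471.4883693  -13.84460138 230.22829132] [-3.14095552e+00  1.23830004e-05  1.19587607e+00] 0.4256534375022484 [-0.02255484  0.66119338  0.34313222]
{'fovy': 60.15107132055559, 'cx': 251.09246784325865, 'cy': 190.19219500505352, 'eye': array([500.25868939,  57.89726083, 384.97821774]), 'orientation': array([ 2.86952809e+00,  1.26795522e-03, -3.74771509e-01])}
orange [243 176  38  25 937] [63.2 64.5 65.8]
60 932 [array([477.63, -27.1 ]), array([25.35, 37.28]), np.float64(68.33)] [477.5 -26.7  64.5]
blue [ 221   60   82   93 6935] [47.4 48.7 66.2]
46 6074 [array([506.27,  45.3 ]), array([88.35, 76.88]), np.float64(68.61)] [506.9  47.2  48.5]
60 594 [array([511.59,  60.33]), array([11.58, 38.95]), np.float64(68.53)] [511.7  60.3  66.3]
```

View pics/w1.png

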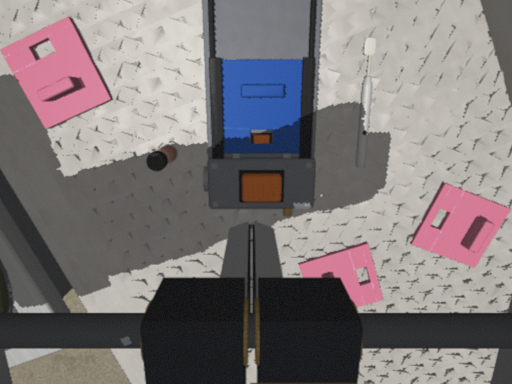

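The wrist view shows the tab at (262,187), the latched lid at (262,105) with its rib at (262,91), and the amber vial at (160,157) clear of the fingers. Sizes, heights and the 78 mm tab-to-origin distance all match. I'll go down to the tab next.

>>> step_arm(series=[3,-7,-20,0,1,3,-6,-30,0,1,0,0,-35,0,1,0,0,-30,0,1,0,0,-18,0,1,0,0,0,0,1,0,0,0,0,1])

```text
clock: 3.28
eef_pos: [478.2, -27.0, 98.4]
eef_rot: [3.14, -0.0, 1.196]
wrist_force: [-0.7, -0.3, 0.1]
finger_gap: 0.8
finger_force: 0.0
```

>>> step_arm(series=[0,0,-6,0,1,0,0,-4,0,1,0,0,-3,0,1,0,0,-2,0,1,0,0,-1.5,0,1,0,0,0,0,1,0,0,0,0,1])

```text
clock: 4.15
eef_pos: [477.9, -27.4, 80.9]
eef_rot: [3.142, -0.0, 1.196]
wrist_force: [1.3, 0.0, 1.1]
finger_gap: 0.6
finger_force: 0.7
```

```bash
cat >> h.py <<'E'
def lid(tag):
    s=manip.read_state();print(s["clock"],s["eef_pos"].round(1),s["wrist_force"].round(1))
    im,d,i=grab("wrist");cv2.imwrite(f"pics/{tag}.png",im);P=pts(d,i);hsv=cv2.cvtColor(im,cv2.COLOR_BGR2HSV)
    U=np.array([np.cos(1.194),np.sin(1.194)]);V=np.array([-U[1],U[0]])
    for nm,lo,hi in(("orange",(5,150,60),(18,255,255)),("blue",(105,150,40),(125,255,255))):
        m=(cv2.inRange(hsv,lo,hi)>0)&(d>0);p=P[m];q=p-[506.3,45.3,0]
        a,b,z=q[:,:2]@U,q[:,:2]@V,q[:,2]
        for z0,z1 in((39,51),(51,60),(60,72)):
            k=(z>z0)&(z<z1)&(abs(b)<50)&(a>-110)&(a<165)
            if k.sum()>20: print(nm,z0,k.sum(),"x",np.percentile(a[k],[1,50,99]).round(1),"y",np.percentile(b[k],[1,99]).round(1),"z",np.percentile(z[k],[3,50,97]).round(1))
E
python3 -c "
from h import *;lid('w2')"
```

```text
4.15 [477.9 -27.4  80.9] [1.3 0.  1.1]
orange 51 1372 x [-90.3 -69.9 -64.6] y [-19.6  20. ] z [53.1 55.8 57.2]
blue 39 19976 x [-36.2   6.4  46.5] y [-37.6  38.3] z [47.3 48.5 49.8]
blue 51 259 x [-34.6  17.2  43.6] y [-37.7  38.7] z [51.  53.  59.7]
blue 60 2351 x [17.2 22.9 29.2] y [-18.9  19.6] z [63.9 66.4 67.7]
```

>>> step_arm(series=[0,0,12,0,1,0,0,16,0,1,7,18,0,0,1,8,20,0,0,1,8,20,0,0,1,6,16,0,0,1,0,0,0,0,1,0,0,-12,0,1,0,0,-12,0,1,0,0,-4,0,1,0,0,0,0,1,0,0,0,0,1])

```text
clock: 5.7
eef_pos: [507.1, 46.5, 81.2]
eef_rot: [3.141, -0.0, 1.196]
wrist_force: [-0.1, -0.8, 0.6]
finger_gap: 0.6
finger_force: 0.0
```

```bash
python3 -c "
from h import *;lid('w3')"
```

```text
5.7 [507.1  46.5  81.2] [-0.1 -0.8  0.6]
orange 51 104 x [-91.1 -84.5 -75.5] y [-3.9  1.9] z [58.5 59.5 60. ]
orange 60 33 x [-88.8 -80.8 -74.9] y [-3.5  1.9] z [60.  60.4 60.9]
blue 39 12026 x [-28.1  25.3  52.3] y [-37.8  38.6] z [47.7 49.3 50.7]
blue 51 570 x [-28.8  23.6  41.7] y [-35.9  38.6] z [51.  52.2 59.5]
blue 60 1700 x [18.6 25.1 30. ] y [-18.8  19.8] z [61.7 66.9 68.2]
```

View pics/w3.png

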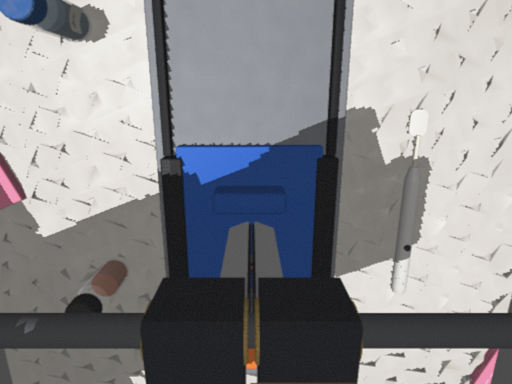

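The fingertips at (252,225) are centred behind the rib at (249,200). The lid's front edge at (250,147) is already past the end of the rails. I'll push now.

>>> step_arm(series=[1.5,3.7,0,0,1,2.9,7.4,0,0,1,2.9,7.4,0,0,1,2.9,7.4,0,0,1,2.9,7.4,0,0,1,2.9,7.4,0,0,1,2.9,7.4,0,0,1,2.9,7.4,0,0,1,2.9,7.4,0,0,1,2.9,7.4,0,0,1,1.8,4.6,0,0,1,1.1,2.8,0,0,1,0,0,0,0,1,0,0,0,0,1])

```text
clock: 7.5
eef_pos: [537.4, 124.3, 80.9]
eef_rot: [-3.142, -0.0, 1.196]
wrist_force: [-0.1, 0.1, -0.7]
finger_gap: 0.4
finger_force: 0.0
```

```bash
python3 -c "
from h import *;lid('w4')"
```

```text
7.5 [537.4 124.3  80.9] [-0.1  0.1 -0.7]
orange 39 119 x [-31.2 -27.1 -25.7] y [-3.8  2.6] z [41.2 46.4 48.2]
blue 39 11757 x [ 54.2 105.  128.8] y [-39.8  41.8] z [47.3 48.6 49.8]
blue 51 315 x [105.1 105.8 106.3] y [-18.4  19.8] z [51.2 55.5 59.8]
blue 60 1630 x [ 94.5 101.6 106.1] y [-18.5  20.1] z [61.2 66.3 67.6]
```

View pics/w4.png

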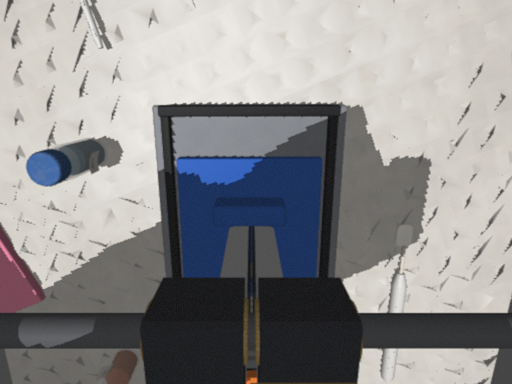

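The lid is square on the ledge with its front edge at (250,158), about 24 mm short of the end stop at (248,108). The lid centre is at about 84 mm, so it needs about 17 mm more.

>>> step_arm(series=[1.5,3.7,0,0,1,1.8,4.6,0,0,1,1.8,4.6,0,0,1,1.1,2.8,0,0,1,0,0,0,0,1,0,0,0,0,1,-2,-5,0,0,1,-2,-5,0,0,1,0,0,20,0,1,0,0,40,0,1,-8,-20,45,0,1,-12,-30,45,0,1,-12,-30,20,0,1,0,0,0,0,1,0,0,0,0,1])

```text
clock: 9.43
eef_pos: [507.5, 50.2, 250.3]
eef_rot: [-3.141, 0.0, 1.195]
wrist_force: [-0.4, 0.7, -0.3]
finger_gap: 0.5
finger_force: 0.0
```

```bash
python3 -c "
from h import *;lid('w5')"
```

```text
9.425 [507.5  50.2 250.3] [-0.4  0.7 -0.3]
orange 39 116 x [-34.1 -29.9 -26.5] y [-7.2  8.8] z [41.6 47.3 48.9]
blue 39 6428 x [ 57.6 101.7 144.5] y [-39.6  41.8] z [47.1 48.6 50.1]
blue 51 38 x [110.5 110.7 129.5] y [-16.6  18.5] z [53.5 54.8 56.6]
blue 60 568 x [110.7 116.6 122.5] y [-18.2  20.1] z [64.4 66.3 67.8]
```

View pics/w5.png

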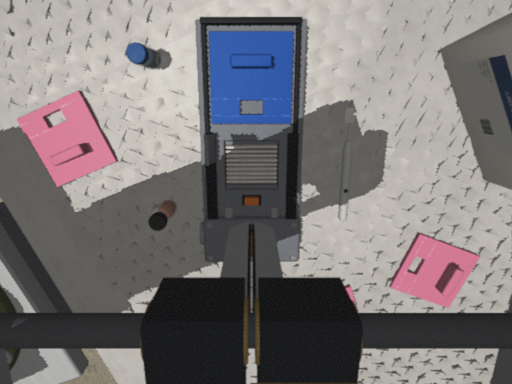

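The lid lies flat on the ledge, from (252,30) to (252,124), with its centre at about 101 mm. The filter at (250,163) is fully uncovered, and the vials and wand haven't moved.

```bash
python3 -c "
from cell import manip;print(manip.sign_off())"
```

```text
the job is handed in; nothing more can be done
None
```

The job is handed in: I pressed the tab until the lid released, then pushed the lid off its seat so it lies flat on the ledge (centre about 101 mm along the unit) with the filter fully uncovered, in about 9.5 s and with no sign of anything else having moved.

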